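# Find the key that unlocks the cash box

### The job

Find out which of the three keys in the wooden rack unlocks the blue cash box: push a key fully home in the lock and turn it anticlockwise (seen from above); the wrong ones jam after a few degrees. Put each wrong key back standing in the rack, and leave the right key fully home in the lock, turned as far as it goes, without shifting the other things on the counter.

Things in the scene. Friction and masses are not known exactly. Their poses are not given: they have to be found in the camera images.
- cashbox: blue steel cash box 150 x 170 mm (x, y), lid 62 mm high, fixed to the counter; origin: centre of its underside, z up. In the middle of the lid a round lock, outer radius 40 mm: a turning steel plate inside a fixed brass bezel (inner radius 22 mm) that stands 3 mm above the plate. A hidden stop inside, different from run to run, lets just one of the three keys turn.
- keyhole (a point): centre of the keyhole's mouth on the top of the lock's plate, 72 mm above the counter; axes as the box's, not turning with the lock. At lock angle 0 the slot, 10.5 mm wide and 41.5 mm long, runs along local y. A key is fully home when its flange lies on the plate: its head's middle is then 30 mm above this point.
- lock (a joint): angle of the lock's plate, rad: 0 locked (start; keys go in and out only here), grows anticlockwise seen from above to a stop at 1.2 (open). Stays where left (friction 0.08 N m). The plate lags the key by some 0.1 rad of play. A wrong key jams at about 0.12; the right one turns freely to the stop. A red dot on the plate turns with it and a steel bolt on the lid draws back up to 19 mm.
- rack: light wooden key rack, block 50 x 190 x 58 mm (x, y, z) fixed to the counter; origin: centre of its underside, z up. Three upright slots at local y = -55, 0, 55 mm, x = 0, each 11 mm wide (x), 42 mm long (y). At the start a key stands in each, blade down, flange on the rack's top, head's middle 88 mm above the counter, axes parallel to the rack's.
- key_red_head (a point): Red-headed key, 70 g. Origin: middle of its plastic head, 10 mm thick (local x), 36 mm wide (y), from 19 mm below to 21 mm above; z up along the key; a half turn about z changes nothing. Flange 20 x 30 x 4 mm, underside 30 mm below the origin. Flat steel blade under it, 7 mm thick (x), 36 wide (y), 52 long, last 4 mm narrowed to 5 x 30, with edge notches at a height of its own.
- key_yellow_head (a point): Yellow-headed key, 70 g. Origin: middle of its plastic head, 10 mm thick (local x), 36 mm wide (y), from 19 mm below to 21 mm above; z up along the key; a half turn about z changes nothing. Flange 20 x 30 x 4 mm, underside 30 mm below the origin. Flat steel blade under it, 7 mm thick (x), 36 wide (y), 52 long, last 4 mm narrowed to 5 x 30, with edge notches at a height of its own.
- key_green_head (a point): Green-headed key, 70 g. Origin: middle of its plastic head, 10 mm thick (local x), 36 mm wide (y), from 19 mm below to 21 mm above; z up along the key; a half turn about z changes nothing. Flange 20 x 30 x 4 mm, underside 30 mm below the origin. Flat steel blade under it, 7 mm thick (x), 36 wide (y), 52 long, last 4 mm narrowed to 5 x 30, with edge notches at a height of its own.
- pot: bystander: open stainless pot, radius 85 mm, 100 mm high; origin centre of underside
- measuring_cup: bystander: green plastic measuring cup with a handle, radius 40 mm, 85 mm high; origin centre of underside
- salt_shaker: bystander: glass salt shaker, radius 22 mm, 78 mm high; origin centre of underside
- trivet: bystander: hard orange silicone trivet, 130 x 130 x 8 mm; origin centre of underside
- detergent: bystander: detergent bottle, radius 30 mm, 170 mm high; origin centre of underside
- coffee_glass: bystander: coffee glass, radius 33 mm, 85 mm high; origin centre of underside
Things that resemble listed ones, but are neither listed nor needed, are in the scene too. What is shaped like the part that bears key_yellow_head but white is not meant. What is shaped like the part that bears key_red_head but black is not meant.

How it is judged:
On the way, in this order (a step that is already met when the one before it is completed fails the run):
1. a key stands fully home in the lock, still locked (((z of key_red_head in the frame of keyhole between 0.024 and 0.035 m and horizontal distance between key_red_head and keyhole below 0.006 m and angle between key_red_head's own z axis and vertical below 0.12 rad) or (z of key_yellow_head in the frame of keyhole between 0.024 and 0.035 m and horizontal distance between key_yellow_head and keyhole below 0.006 m and angle between key_yellow_head's own z axis and vertical below 0.12 rad) or (z of key_green_head in the frame of keyhole between 0.024 and 0.035 m and horizontal distance between key_green_head and keyhole below 0.006 m and angle between key_green_head's own z axis and vertical below 0.12 rad)) and value of joint lock below 0.25 rad), for 0.05 s.
2. the lock is turned open with a key fully home in it (((z of key_red_head in the frame of keyhole between 0.024 and 0.035 m and horizontal distance between key_red_head and keyhole below 0.006 m and angle between key_red_head's own z axis and vertical below 0.12 rad) or (z of key_yellow_head in the frame of keyhole between 0.024 and 0.035 m and horizontal distance between key_yellow_head and keyhole below 0.006 m and angle between key_yellow_head's own z axis and vertical below 0.12 rad) or (z of key_green_head in the frame of keyhole between 0.024 and 0.035 m and horizontal distance between key_green_head and keyhole below 0.006 m and angle between key_green_head's own z axis and vertical below 0.12 rad)) and value of joint lock above 1.05 rad), for 0.1 s.
At the end, for the whole second after the job is handed in: The lock stands beyond 1.05 rad, at rest, with the right key upright and fully home in it (head's middle 24 to 35 mm above the keyhole, within 6 mm of its axis), and the other two keys stand upright in the rack's slots (heads' middles 82 to 95 mm above the counter) (value of joint lock above 1.05 rad and velocity of joint lock below 0.1 rad/s and (((z of key_red_head in the frame of keyhole between 0.024 and 0.035 m and horizontal distance between key_red_head and keyhole below 0.006 m and angle between key_red_head's own z axis and vertical below 0.12 rad) and (z of key_yellow_head in the frame of rack between 0.082 and 0.095 m and x of key_yellow_head in the frame of rack between -0.012 and 0.012 m and y of key_yellow_head in the frame of rack between -0.075 and 0.075 m and angle between key_yellow_head's own z axis and vertical below 0.2 rad) and (z of key_green_head in the frame of rack between 0.082 and 0.095 m and x of key_green_head in the frame of rack between -0.012 and 0.012 m and y of key_green_head in the frame of rack between -0.075 and 0.075 m and angle between key_green_head's own z axis and vertical below 0.2 rad)) or ((z of key_yellow_head in the frame of keyhole between 0.024 and 0.035 m and horizontal distance between key_yellow_head and keyhole below 0.006 m and angle between key_yellow_head's own z axis and vertical below 0.12 rad) and (z of key_red_head in the frame of rack between 0.082 and 0.095 m and x of key_red_head in the frame of rack between -0.012 and 0.012 m and y of key_red_head in the frame of rack between -0.075 and 0.075 m and angle between key_red_head's own z axis and vertical below 0.2 rad) and (z of key_green_head in the frame of rack between 0.082 and 0.095 m and x of key_green_head in the frame of rack between -0.012 and 0.012 m and y of key_green_head in the frame of rack between -0.075 and 0.075 m and angle between key_green_head's own z axis and vertical below 0.2 rad)) or ((z of key_green_head in the frame of keyhole between 0.024 and 0.035 m and horizontal distance between key_green_head and keyhole below 0.006 m and angle between key_green_head's own z axis and vertical below 0.12 rad) and (z of key_red_head in the frame of rack between 0.082 and 0.095 m and x of key_red_head in the frame of rack between -0.012 and 0.012 m and y of key_red_head in the frame of rack between -0.075 and 0.075 m and angle between key_red_head's own z axis and vertical below 0.2 rad) and (z of key_yellow_head in the frame of rack between 0.082 and 0.095 m and x of key_yellow_head in the frame of rack between -0.012 and 0.012 m and y of key_yellow_head in the frame of rack between -0.075 and 0.075 m and angle between key_yellow_head's own z axis and vertical below 0.2 rad)))); the robot touches nothing.
It fails at once if a bystander (pot, cup, shaker, trivet, detergent, glass) is shifted more than 30 mm (distance of any of pot, measuring_cup, salt_shaker, trivet, detergent, coffee_glass from where it was at the start of the episode above 0.03 m).
It fails at once if a bystander is tipped (angle between any of pot, measuring_cup, salt_shaker, trivet, detergent, coffee_glass's own z axis and vertical above 0.4 rad).
It also fails if it takes over 72 s, if anything falls off the work surface, if the arm or the gripper's body presses on something with over 40 N, if the wrist force passes 120 N, or if a joint passes its speed limit or range.

### The arm

A 6-joint arm with a two-finger parallel gripper is mounted at the origin on the work surface. World frame = base frame: x ahead of the robot, y to its left, z up, the work surface at z = 0. Lengths are in m, angles in rad, forces in N, time in s.
With the tool pointing down it reaches from about 0.375 to 0.9 m from the base axis. Payload 3.1 kg.
Tool frame: the origin (TCP) lies between the finger pads; the fingertips stand 22 mm ahead of it and the grasp point (between the pads) lies 3 mm ahead of it; z points along the fingers, y is the line along which they close (so a half turn about z gives the same grasp; the last joint's range is limited). The gripper opens to 87 mm and grips with 3 to 60 N. Pads are 19 mm wide; open, the fingers measure 117 mm over their backs; the gripper's body (75 mm by 190 mm) begins 51 mm behind the grasp point.
Start: joints at [1.147, 0.527, 1.433, -0, 1.181, -0.178], TCP at [0.151, 0.606, 0.245] pointing down, gripper open.
Joint ranges: [-3.08, 3.08], [-0.75, 2.2], [0.22, 2.44], [-1.43, 4.57], [0, 2.65], [-2.85, 2.85]. Speed limits (rad/s): [2.79, 2.79, 3.14, 3.14, 3.14, 3.14].

### API

Orientations are given as a unit quaternion [x, y, z, w].
In Python, from rig import get_obs, camera, get_calibration, hand_in, cut_out gives the robot as it stands.
- The arm moves only by the shell command python3 -m inch 'ROWS' [OPENING] [FORCE]. ROWS is JSON, one flat list of numbers, 6 for each row, row after row: the shift along the tool's x, y, z scaled (see below), then the turn, a rotation vector about the tool's x, y, z scaled (see below). A call has 1 to 20 rows; each row is the pose to reach, as a shift and turn from the pose commanded when the call began, along the tool's axes at that moment; what a row does not reach only later rows make up. The controller multiplies each number of a shift by 0.08 m and each number of a turn by 90 degrees. A row lasts 1/12 s, in which the tool goes at most 41.7 mm and 7.16 degrees, less where a joint would pass 70% of its speed; a pose out of reach is approached as far as the arm can. A call with a number of a shift or a turn outside -1 to 1 is refused whole. A call with a gripper value outside its range is refused whole. OPENING is the finger opening in mm, from 0 to 87, set as the call begins (- or left out, the last holds). The fingers move at their own pace and stop on an object; FORCE is the grip in N (left out, the last holds). Time passes only in rows, so rows that repeat a pose let the fingers close. It gives the time, the measured TCP pose, the force, the opening and the grip force at its end, in the units of the state.
- get_obs(): the state, without advancing time (a new reading comes with each control period).
- camera(name): name is "side" or "top"; returns the picture (400x640x3 uint8, red, green, blue); there is no depth.
- get_calibration(name): a dict with "vertical_fov" (degrees; the focal length in pixels is half the picture's height over the tangent of half this angle, whatever the lens; pixels are square), "cx", "cy" (the principal point, pixels), "D" ([k1, k2, p1, p2, k3] as OpenCV has them; the pictures are not rectified), "T" (4x4, takes a point from camera to world coordinates). Camera axes: x right, y down, z forward; pixel columns grow to the right and rows downward; lengths in m; the calibration is good to about 2 mm. A picture is of the moment at which its call begins. get_calibration takes no time and is no camera call.
- hand_in(): hands the job in; it is judged then, once.
Trained networks look in the newest picture that a camera, given by its name, has taken for a name from the list of things; names that differ only in an ending like _2 or _b are one class to them, and where a whole thing is asked for, a point or a joint stands for the part that bears it (a point fixed in the world has none). Each returns a list of dicts, best first, with "conf" (0 to 1); they miss things now and then, are a little off and sometimes report something else, mostly with a low value. They report only what shows in the picture. A call takes as long as a camera call. They do not tell look-alikes from the thing itself.
- cut_out(camera, thing): "region" (400x640 bool, what is visible of it) and "bbox" ([left, top, right, bottom] in pixels, round what is visible of it).
The state is a dict: "time": time; "q": joint angles; "joint_velocities": joint speeds; "joint_torque": joint torques, N m; "position": TCP position; "tool_rot": TCP orientation; "ft_force": force on the tool from outside, world axes, zero at the start; "moment": the same for the moment, N m; "grip_width": finger opening in m; "grip_force": force on a finger pad.
Only numpy, scipy, OpenCV 4.12 (cv2) and the standard library are available. Lean on these libraries where they do the work, as an engineer would, in place of code of your own. Each camera call takes 0.05 s, during which the arm holds its last target. There are 200 camera calls.

## Working session

There is one attempt and no reset: what is moved stays moved. The work goes in short steps, Python scripts to look and compute and a shell command to move; the robot and the scene stay as the last step left them, time stands still between calls to the robot, and variables do not carry over. Pictures are saved under pics/ and viewed, at most 10 in all, crops included, and the job is handed in when it is done.

```bash
ls; mkdir -p pics; python3 - <<'E'
from rig import *
import cv2,numpy as np
for n in("top","side"):
    im=camera(n); cv2.imwrite(f"pics/{n}0.png",im[:,:,::-1])
    c=get_calibration(n); print(n,c)
    for t in("cashbox","rack","key_red_head","key_yellow_head","key_green_head"):
        for d in cut_out(n,t)[:4]: print(t,round(d["conf"],2),d["bbox"],d["region"].sum())
o=get_obs();print(o["time"],o["position"],o["tool_rot"])
E
```

```text
pics
top {'vertical_fov': 43.771958655770895, 'cx': 313.80536361562554, 'cy': 208.23148076264013, 'D': array([0.01082238, 0.        , 0.        , 0.        , 0.        ]), 'T': array([[ 1.04616608e-03, -9.93058781e-01,  1.17614471e-01,
         3.48232695e-01],
       [-9.99988268e-01, -1.59516817e-03, -4.57377353e-03,
         3.85437409e-03],
       [ 4.72964082e-03, -1.17608306e-01, -9.93048799e-01,
         1.78011785e+00],
       [ 0.00000000e+00,  0.00000000e+00,  0.00000000e+00,
         1.00000000e+00]])}
cashbox 0.56 [243.2, 184.4, 293.7, 229.8] 2131
rack 0.71 [324.4, 205.1, 383.0, 235.6] 717
key_red_head 0.49 [367.9, 244.1, 375.2, 255.7] 47
key_red_head 0.41 [364.5, 224.1, 380.4, 230.1] 54
key_yellow_head 0.58 [356.3, 175.5, 370.3, 188.4] 78
key_yellow_head 0.53 [355.0, 214.6, 358.3, 224.2] 48
key_green_head 0.51 [337.8, 210.8, 344.7, 215.7] 42
side {'vertical_fov': 44.57185001222125, 'cx': 323.0522032397887, 'cy': 202.28807381699178, 'D': array([-0.03573212,  0.        ,  0.        ,  0.        ,  0.        ]), 'T': array([[-0.8680042 , -0.36244551,  0.33941414,  0.1008606 ],
       [-0.49631184,  0.61178868, -0.61594576,  0.84938581],
       [ 0.01559705, -0.70309876, -0.71092114,  1.03055354],
       [ 0.        ,  0.        ,  0.        ,  1.        ]])}
cashbox 0.95 [255.4, 204.8, 336.1, 283.8] 4099
rack 0.57 [330.0, 163.5, 389.0, 209.6] 1178
key_red_head 0.78 [391.1, 166.7, 409.6, 192.1] 322
key_red_head 0.62 [374.1, 151.7, 382.8, 173.7] 146
key_yellow_head 0.58 [361.1, 162.5, 373.3, 178.9] 145
key_yellow_head 0.49 [324.3, 142.7, 335.5, 172.0] 245
key_green_head 0.6 [348.2, 169.2, 355.6, 185.3] 150
key_green_head 0.6 [254.3, 206.9, 339.7, 284.3] 3959
0.6 [0.15145221 0.60634632 0.24455409] [ 1.22104516e-01  9.92517248e-01 -9.02390966e-06  3.62555146e-06]
```

View pics/top0.png

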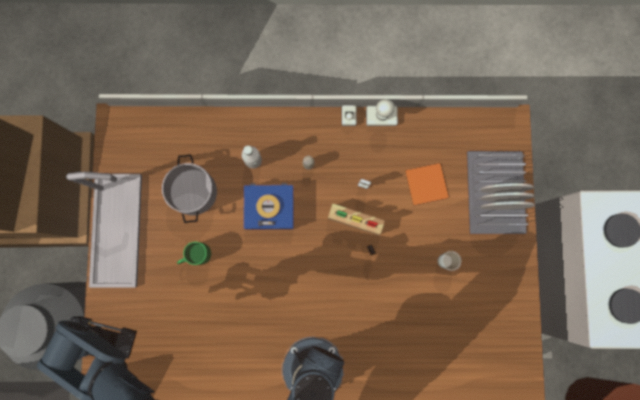

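View pics/side0.png

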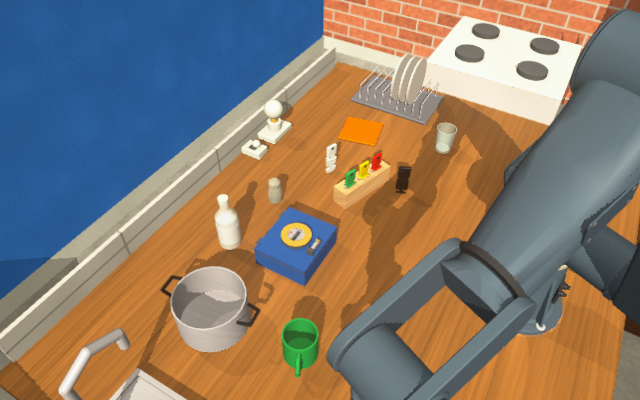

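The top view shows the rack at about (356,219), with the green, yellow and red keys at (342,214), (357,219) and (372,224). The box is at (268,207). The white decoy is at (364,183) and the black one at (371,249). The side view has the box at (297,243) and the rack at (362,183). Next I'll zoom in.

```bash
python3 - <<'E'
import cv2,numpy as np
t=cv2.imread("pics/top0.png")[165:265,235:395];s=cv2.imread("pics/side0.png")[135:290,245:420]
t=cv2.resize(t,(800,500),interpolation=cv2.INTER_CUBIC)[:290*1,:]
s=cv2.resize(s,None,fx=3.4,fy=3.4,interpolation=cv2.INTER_CUBIC)
cv2.imwrite("pics/z1.png",np.hstack([cv2.resize(cv2.imread("pics/top0.png")[175:260,325:390],None,fx=3,fy=3,interpolation=2),cv2.resize(cv2.imread("pics/top0.png")[175:260,235:300],None,fx=3,fy=3,interpolation=2)]))
a=cv2.imread("pics/z1.png"); b=np.zeros((255+340,400,3),np.uint8); b[:255,:390]=a
s2=cv2.resize(s,(384,340)); b[255:,:384]=s2
cv2.imwrite("pics/z1.png",b)
E
```

```text
(no output)
```

View pics/z1.png

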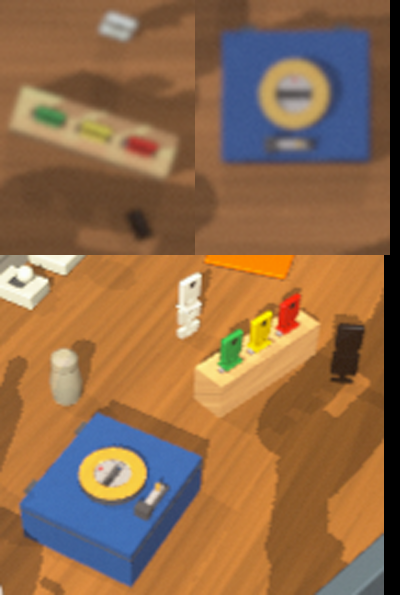

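```bash
cat > fit.py <<'E'
import cv2,numpy as np
from rig import get_calibration
from scipy.optimize import minimize
U=8
CAL={n:get_calibration(n) for n in("top","side")}
def proj(n,P):
    c=CAL[n];R=np.linalg.inv(c["T"]);f=200/np.tan(np.radians(c["vertical_fov"])/2)
    K=np.array([[f,0,c["cx"]],[0,f,c["cy"]],[0,0,1]])
    return cv2.projectPoints(np.asarray(P,float),cv2.Rodrigues(R[:3,:3])[0],R[:3,3],K,c["D"])[0][:,0]
def mask(im,box,fn):
    l,t,r,b=box
    s=cv2.resize(im[t:b,l:r].astype(np.float32),None,fx=U,fy=U,interpolation=cv2.INTER_LINEAR)
    h=cv2.cvtColor(s/255,cv2.COLOR_RGB2HSV); m=fn(h[...,0],h[...,1],h[...,2]).astype(np.uint8)
    k,lab,st,_=cv2.connectedComponentsWithStats(m); m=(lab==1+st[1:,4].argmax()).astype(np.uint8)
    c=cv2.findContours(m,0,1)[0]; o=np.zeros_like(m); cv2.fillPoly(o,[cv2.convexHull(np.vstack(c))],1); return o
def rend(n,P,box,shape):
    # upsampled pixel u of cv2.resize = (x-l+.5)*U-.5
    q=(proj(n,P)-[box[0],box[1]]+.5)*U-.5
    o=np.zeros(shape,np.uint8); cv2.fillConvexPoly(o,np.round(cv2.convexHull(q.astype(np.float32))*16).astype(np.int32),1,shift=4); return o
def fit(ms,pts,x0,step):
    def cost(p):
        e=0
        for n,box,m in ms:
            r=rend(n,pts(p),box,m.shape); e+=1-(r&m).sum()/max(1,(r|m).sum())
        return e/len(ms)
    best=minimize(cost,x0,method="Nelder-Mead",options=dict(initial_simplex=np.vstack([x0]+[np.array(x0)+np.eye(len(x0))[i]*step[i] for i in range(len(x0))]),xatol=1e-5,fatol=1e-5))
    return best.x,best.fun
def cub(p,a,b,c0,c1):
    x,y,w=p;L=np.array([[i*a,j*b] for i in(-.5,.5) for j in(-.5,.5)])@np.array([[np.cos(w),np.sin(w)],[-np.sin(w),np.cos(w)]])+[x,y]
    return np.vstack([np.c_[L,np.full(4,z)] for z in(c0,c1)])
def cyl(p,r,z0,z1):
    a=np.linspace(0,2*np.pi,72);return np.vstack([np.c_[p[0]+r*np.cos(a),p[1]+r*np.sin(a),0*a+z] for z in(z0,z1)])
E
python3 - <<'E'
from fit import *
im={n:cv2.imread(f"pics/{n}0.png")[:,:,::-1] for n in CAL}
bb={"top":(235,175,302,240),"side":(245,195,345,295)}
kb={"top":(325,200,388,238),"side":(342,145,386,192)}
def go(name,box,fn,pts,x0,st):
    ms=[(n,box[n],mask(im[n],box[n],fn)) for n in CAL]
    for s in(ms,ms[:1],ms[1:]): x,e=fit(s,pts,x0,st); print(name,[m[0] for m in s],x.round(4),round(e,3))
go("box",bb,lambda h,s,v:(h>195)&(h<250)&(s>.5),lambda p:cub(p,.15,.17,0,.062),[.5,.15,0],[.02,.02,.1])
go("lock",bb,lambda h,s,v:(h>30)&(h<60)&(s>.4)&(v>.5),lambda p:cyl(p,.04,.062,.075),[.5,.15],[.02,.02])
for k,fn,x0 in(("red",lambda h,s,v:((h<12)|(h>345))&(s>.65),[.47,-.2]),("yel",lambda h,s,v:(h>48)&(h<66)&(s>.6),[.48,-.15]),("grn",lambda h,s,v:(h>90)&(h<170)&(s>.4),[.5,-.1])):
    go(k,kb,fn,lambda p:cub([*p,-.3],.01,.036,.069,.109),x0,[.02,.02])
E
```

```text
box ['top', 'side'] [0.5634 0.1508 0.0341] 0.199
box ['top'] [0.563  0.1503 0.0241] 0.135
box ['side'] [0.5834 0.1232 0.0241] 0.235
lock ['top', 'side'] [0.5616 0.1552] 0.13
lock ['top'] [0.5587 0.1532] 0.141
lock ['side'] [0.5642 0.1508] 0.112
red ['top', 'side'] [ 0.4985 -0.1972] 0.315
red ['top'] [ 0.4963 -0.2044] 0.41
red ['side'] [ 0.4993 -0.1964] 0.219
yel ['top', 'side'] [ 0.5171 -0.1432] 0.598
yel ['top'] [ 0.48 -0.15] 1.0
yel ['side'] [ 0.5171 -0.1432] 0.199
grn ['top', 'side'] [ 0.5339 -0.0926] 0.367
grn ['top'] [ 0.5301 -0.0957] 0.537
grn ['side'] [ 0.5333 -0.0924] 0.195
```

```bash
python3 - <<'E'
from fit import *
im={n:cv2.imread(f"pics/{n}0.png")[:,:,::-1] for n in CAL}
bb={"top":(235,175,302,240),"side":(245,195,345,295)}
kb={"top":(325,200,388,238),"side":(342,145,386,192)}
out=[]
w=-.3
ax=lambda p:[p]
def draw(n,box,sets,m=None):
    l,t,r,b=box; s=cv2.resize(np.ascontiguousarray(im[n][t:b,l:r,::-1]),None,fx=U,fy=U,interpolation=1)
    for P,c in sets:
        q=cv2.convexHull(((proj(n,P)-[l,t]+.5)*U-.5).astype(np.float32)).astype(int); cv2.polylines(s,[q],True,c,1)
    if m is not None: cv2.drawContours(s,cv2.findContours(m,0,1)[0],-1,(255,255,255),1)
    return cv2.resize(s,(400,300),interpolation=3)
f=lambda h,s,v:(h>195)&(h<250)&(s>.5)
S1=[(cub([.5634,.1508,.0341],.15,.17,0,.062),(0,255,0)),(cyl([.5616,.1552],.04,.062,.075),(0,0,255))]
S2=[(cub([x,y,w],.01,.036,.069,.109),(255,0,0)) for x,y in((.4985,-.1972),(.5171,-.1432),(.5339,-.0926))]+[(cub([.5171,-.145,-.33],.05,.19,0,.058),(255,0,255))]
cv2.imwrite("pics/o1.png",np.vstack([np.hstack([draw(n,bb[n],S1,mask(im[n],bb[n],f)) for n in CAL]),np.hstack([draw(n,kb[n],S2) for n in CAL])]))
E
```

```text
(no output)
```

View pics/o1.png

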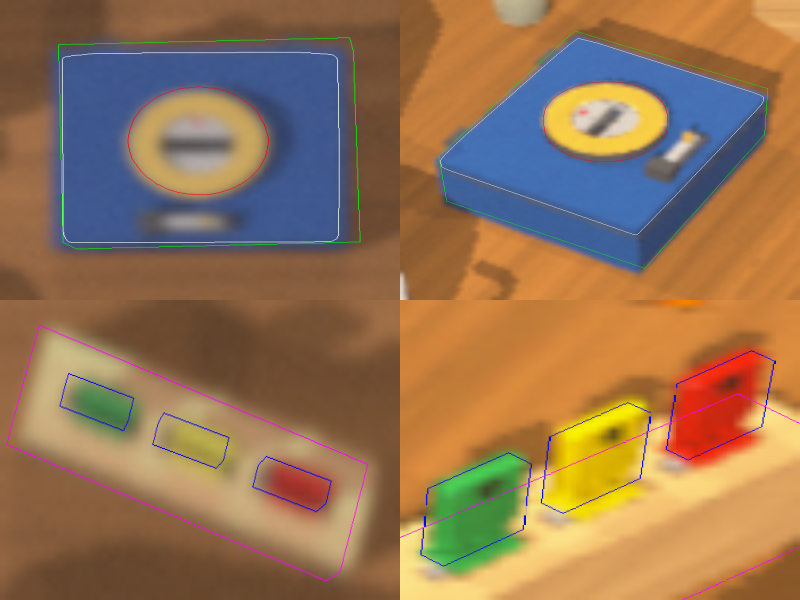

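```bash
cat > m2.py <<'E'
from fit import *
im={n:cv2.imread(f"pics/{n}0.png")[:,:,::-1] for n in CAL}
def mask2(n,box,feat):
    l,t,r,b=box
    s=cv2.resize(im[n][t:b,l:r].astype(np.float32),None,fx=U,fy=U,interpolation=cv2.INTER_LINEAR)
    f=feat(s[...,0],s[...,1],s[...,2]);f=np.clip((f-f.min())/(f.max()-f.min())*255,0,255).astype(np.uint8)
    m=cv2.threshold(f,0,1,cv2.THRESH_OTSU)[1]
    k,lab,st,_=cv2.connectedComponentsWithStats(m); m=(lab==1+st[1:,4].argmax()).astype(np.uint8)
    c=cv2.findContours(m,0,1)[0]; o=np.zeros_like(m); cv2.fillPoly(o,[cv2.convexHull(np.vstack(c))],1); return o
B={"box":{"top":(235,175,302,240),"side":(245,195,345,295)},"lock":{"top":(250,190,286,216),"side":(274,216,320,252)},
"red":{"top":(363,214,383,233),"side":(366,148,388,178)},"yel":{"top":(347,210,366,228),"side":(354,155,376,184)},"grn":{"top":(332,205,353,223),"side":(341,164,360,192)}}
F={"box":lambda r,g,b:b-r,"lock":lambda r,g,b:np.minimum(r,g)-b,"red":lambda r,g,b:r-g,"yel":lambda r,g,b:-b/(r+1),"grn":lambda r,g,b:g-r}
E
python3 - <<'E'
from m2 import *
w0=-.35
Z={"box":(lambda p:cub(p,.15,.17,0,.062),[.555,.15,0],[.02,.02,.1]),"lock":(lambda p:cyl(p,.04,.062,.075),[.56,.15],[.02,.02])}
for k,x0 in(("red",[.49,-.2]),("yel",[.51,-.146]),("grn",[.53,-.1])): Z[k]=(lambda p:cub([*p,w0],.01,.036,.069,.109),x0,[.01,.01])
R={}
tiles=[]
for k,(pts,x0,st) in Z.items():
    ms=[(n,B[k][n],mask2(n,B[k][n],F[k])) for n in CAL]
    for s in(ms[:1],ms[1:],ms): x,e=fit(s,pts,x0,st); print(k,[m[0] for m in s],x.round(4),round(e,3))
    row=[]
    for n,b,m in ms:
        l,t,r,bo=b;s=cv2.resize(np.ascontiguousarray(im[n][t:bo,l:r,::-1]),None,fx=U,fy=U,interpolation=1)
        cv2.drawContours(s,cv2.findContours(m,0,1)[0],-1,(255,255,255),2)
        cv2.drawContours(s,cv2.findContours(rend(n,pts(x),b,m.shape),0,1)[0],-1,(255,0,255),2)
        row.append(cv2.resize(s,(160,160),interpolation=3))
    tiles.append(np.vstack(row))
cv2.imwrite("pics/o2.png",np.hstack(tiles))
E
```

```text
box ['top'] [0.561  0.1558 0.015 ] 0.017
box ['side'] [0.5619 0.1558 0.0085] 0.024
box ['top', 'side'] [0.5617 0.1559 0.0143] 0.021
lock ['top'] [0.5608 0.1543] 0.074
lock ['side'] [0.5624 0.1544] 0.026
lock ['top', 'side'] [0.5618 0.1546] 0.054
red ['top'] [ 0.4977 -0.201 ] 0.346
red ['side'] [ 0.4986 -0.1957] 0.211
red ['top', 'side'] [ 0.4996 -0.1989] 0.296
yel ['top'] [ 0.5148 -0.1502] 0.331
yel ['side'] [ 0.5183 -0.1482] 0.208
yel ['top', 'side'] [ 0.5171 -0.1489] 0.307
grn ['top'] [ 0.5317 -0.0967] 0.24
grn ['side'] [ 0.5339 -0.0921] 0.205
grn ['top', 'side'] [ 0.5331 -0.0954] 0.263
```

View pics/o2.png

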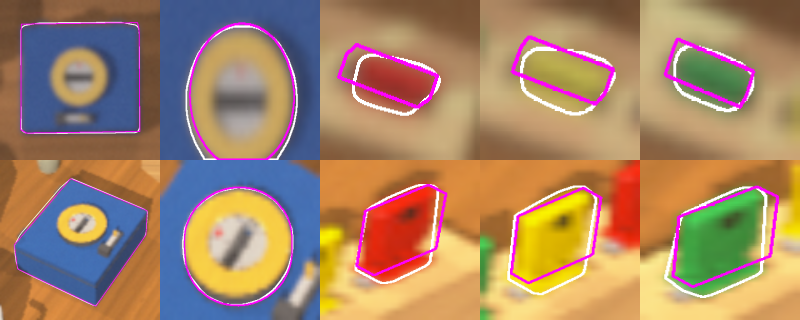

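```bash
python3 - <<'E'
from m2 import *
off={"red":-.055,"yel":0,"grn":.055}
M={k:[(n,B[k][n],mask2(n,B[k][n],F[k])) for n in CAL] for k in off}
def run(zb,zt,cams,free):
    def pts(k,p):
        w=p[2];return cub([p[0]-np.sin(w)*off[k],p[1]+np.cos(w)*off[k],w],.01,.036,zb+(p[3] if free else 0),zt+(p[3] if free else 0))
    def cost(p):
        e=[]
        for k in off:
            for n,b,m in M[k]:
                if n in cams: r=rend(n,pts(k,p),b,m.shape); e.append(1-(r&m).sum()/max(1,(r|m).sum()))
        return np.mean(e)
    x0=np.array([.517,-.148,-.32]+[0]*free);st=[.01,.01,.05]+[.01]*free
    o=minimize(cost,x0,method="Nelder-Mead",options=dict(initial_simplex=np.vstack([x0]+[x0+np.eye(len(x0))[i]*st[i] for i in range(len(x0))]),xatol=1e-5,fatol=1e-5))
    return o.x.round(4),round(o.fun,3)
for zb in(.069,.062):
    for c in(["top"],["side"],["top","side"]):
        for f in(0,1): print(zb,c,f,run(zb,.109,c,f))
# rack wood: light vs table
E
```

```text
0.069 ['top'] 0 (array([ 0.5147, -0.1496, -0.3111]), np.float64(0.304))
0.069 ['top'] 1 (array([ 0.5148, -0.1495, -0.3106, -0.001 ]), np.float64(0.305))
0.069 ['side'] 0 (array([ 0.5168, -0.1443, -0.3056]), np.float64(0.196))
0.069 ['side'] 1 (array([ 5.170e-01, -1.446e-01, -3.059e-01,  1.000e-04]), np.float64(0.196))
0.069 ['top', 'side'] 0 (array([ 0.5167, -0.1472, -0.3116]), np.float64(0.291))
0.069 ['top', 'side'] 1 (array([ 0.5167, -0.1483, -0.3084, -0.0011]), np.float64(0.289))
0.062 ['top'] 0 (array([ 0.5149, -0.1499, -0.3133]), np.float64(0.281))
0.062 ['top'] 1 (array([ 0.5145, -0.1491, -0.321 ,  0.0058]), np.float64(0.282))
0.062 ['side'] 0 (array([ 0.518 , -0.1471, -0.3105]), np.float64(0.129))
0.062 ['side'] 1 (array([ 0.5175, -0.1461, -0.3103,  0.0014]), np.float64(0.128))
0.062 ['top', 'side'] 0 (array([ 0.5168, -0.1482, -0.3096]), np.float64(0.238))
0.062 ['top', 'side'] 1 (array([ 5.167e-01, -1.481e-01, -3.089e-01,  4.000e-04]), np.float64(0.239))
```

Lock ≈ (0.5617, 0.1552) with yaw 0.014. Rack ≈ (0.5165, −0.148) with yaw −0.311. The key spacing measures 109 mm against 110 mm nominal, so I trust these. I'll start with the green key and bring the arm over it.

```bash
cat > togo.py <<'E'
import sys,numpy as np
from scipy.spatial.transform import Rotation as R
from rig import get_obs
# target x y z(TCP) yaw(angle of tool y)
o=get_obs();r=R.from_quat(o["tool_rot"]);M=r.as_matrix();p=np.array(o["position"])
a=np.arctan2(M[1,1],M[0,1])
print("t%.2f pos"%o["time"],p.round(4),"yaw %.4f tilt %.3f"%(a,np.arccos(-M[2,2])),"F",np.round(o["ft_force"],1),"Mz %.2f"%o["moment"][2],"w %.4f g %.0f q6 %.2f"%(o["grip_width"],o["grip_force"],o["q"][5]))
if len(sys.argv)>4:
    x,y,z,w=map(float,sys.argv[1:5]);T=np.array([[-np.sin(w),np.cos(w),0],[np.cos(w),np.sin(w),0],[0,0,-1]]).T
    d=np.array([x,y,z])-p
    print("shift units now-axes",(M.T@d/.08).round(3),"target-axes",(T.T@d/.08).round(3),"rotvec units",((r.inv()*R.from_matrix(T)).as_rotvec()/(np.pi/2)).round(4))
E
python3 -m inch '[-1,-1,0,0,0,1,-1,-1,0,0,0,1,-1,-1,0,0,0,1,-1,-1,0,0,0,1,-1,-1,0,0,0,1,-1,-1,0,0,0,1,-1,-1,0,0,0,1,-1,-1,0,0,0,1,-1,-1,0,0,0,1,-1,-1,0,0,0,1,-1,-1,0,0,0,1,-1,-1,0,0,0,1,-1,-1,0,0,0,1,-1,-1,0,0,0,1]' 40 30
python3 -m inch '[-1,1,0,0,0,0.042,-1,1,0,0,0,0.042,-1,1,0,0,0,0.042,-1,1,0,0,0,0.042]'
python3 -m inch '[-1,1,0,0,0,0,-1,1,0,0,0,0,-1,1,0,0,0,0]'
python3 togo.py .5333 -.0956 .2 -.311
```

```text
time: 1.77
position: [0.2097, 0.5094, 0.2447]
tool_rot: [0.789, 0.615, 0.0, -0.0]
ft_force: [0.0, -0.7, -0.4]
grip_width: 0.0396
grip_force: 0.0
time: 2.1
position: [0.2694, 0.4085, 0.2444]
tool_rot: [0.809, 0.588, -0.001, 0.001]
ft_force: [-0.1, -0.0, -0.2]
grip_width: 0.0397
grip_force: 0.0
time: 2.35
position: [0.3202, 0.3105, 0.2447]
tool_rot: [0.807, 0.59, 0.0, 0.0]
ft_force: [-0.2, -0.7, -0.4]
grip_width: 0.0399
grip_force: 0.0
t2.35 pos [0.3202 0.3105 0.2447] yaw -0.3080 tilt 0.001 F [-0.2 -0.7 -0.4] Mz -0.02 w 0.0399 g 0 q6 0.83
shift units now-axes [-4.03   4.077  0.562] target-axes [-4.017  4.09   0.559] rotvec units [ 0.0005 -0.0001  0.0019]
```

```bash
python3 -m inch '[-1,1,0,0,0,0,-1,1,0,0,0,0,-1,1,0,0,0,0]' >/dev/null
python3 -m inch '[-1,1,0,0,0,0,-1,1,0,0,0,0,-1,1,0,0,0,0]' >/dev/null
python3 -m inch '[-1,1,0,0,0,0,-1,1,0,0,0,0,-1,1,0,0,0,0]' >/dev/null
python3 -m inch '[-1,1,0.5,0,0,0,-1,1,0.5,0,0,0,-1,1,0.5,0,0,0,-1,1,0.5,0,0,0]' >/dev/null
python3 togo.py .5333 -.0956 .091 -.311
```

```text
t3.43 pos [ 0.5302 -0.0963  0.2029] yaw -0.3137 tilt 0.004 F [ 0.9  0.5 -0.5] Mz -0.06 w 0.0400 g 0 q6 -0.07
shift units now-axes [0.023 0.028 1.398] target-axes [0.021 0.034 1.398] rotvec units [ 0.0024  0.0011 -0.0017]
```

```bash
python3 -m inch '[0.022,0.034,0.8,0,0,0,0.022,0.034,0.8,0,0,0,0.022,0.034,0.8,0,0,0]' >/dev/null
python3 -m inch '[0,0,0.3,0,0,0,0,0,0.6,0,0,0,0,0,0.6,0,0,0,0,0,0.6,0,0,0]' >/dev/null
python3 togo.py .5333 -.0956 .091 -.311
python3 -m inch '[0,0,0,0,0,0,0,0,0,0,0,0,0,0,0,0,0,0,0,0,0,0,0,0,0,0,0,0,0,0,0,0,0,0,0,0,0,0,0,0,0,0]' 5 40 >/dev/null
python3 togo.py .5333 -.0956 .091 -.311
python3 - <<'E'
from rig import *
import cv2,numpy as np
a=camera("side")[120:230,300:420];b=camera("top")[170:260,310:410]
cv2.imwrite("pics/g1.png",np.hstack([cv2.resize(x,(390,360),interpolation=2) for x in(a,b)])[:,:,::-1])
E
```

```text
t4.02 pos [ 0.5295 -0.0893  0.0929] yaw -0.3094 tilt 0.001 F [-0.4 -0.1 -0.2] Mz -0.02 w 0.0402 g 0 q6 -0.07
shift units now-axes [-0.061  0.069  0.024] target-axes [-0.061  0.069  0.024] rotvec units [-0.0008 -0.0001  0.001 ]
t4.60 pos [ 0.5332 -0.0914  0.0937] yaw -0.3114 tilt 0.009 F [ 4.9 -1.8  1.5] Mz -0.02 w 0.0096 g 40 q6 -0.07
shift units now-axes [-0.05   0.016  0.034] target-axes [-0.05   0.017  0.034] rotvec units [ 0.0059  0.0002 -0.0003]
```

View pics/g1.png

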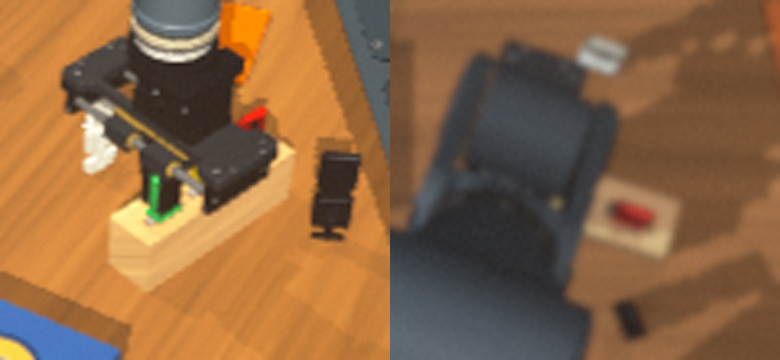

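```bash
python3 -m inch '[0,0,-0.2,0,0,0,0,0,-0.5,0,0,0,0,0,-0.9,0,0,0,0,0,-0.9,0,0,0]' >/dev/null
python3 togo.py .5617 .1595 .225 .014
python3 -m inch '[0,0,-0.4,0,0,0,0,0,-0.8,0,0,0,0,0,-0.8,0,0,0,0,0,-0.8,0,0,0]' >/dev/null
python3 togo.py .5617 .1595 .225 .014
```

```text
t5.03 pos [ 0.5326 -0.0911  0.1694] yaw -0.3106 tilt 0.009 F [-0.  -0.2 -0.6] Mz -0.03 w 0.0099 g 40 q6 -0.07
shift units now-axes [ 3.093 -0.605 -0.703] target-axes [ 3.127  0.408 -0.695] rotvec units [ 0.0057  0.0013 -0.2067]
t5.37 pos [ 0.5297 -0.09    0.2298] yaw -0.3107 tilt 0.002 F [-0.7  0.4 -0.4] Mz -0.03 w 0.0099 g 40 q6 -0.07
shift units now-axes [ 3.092 -0.573  0.057] target-axes [3.113 0.443 0.059] rotvec units [ 0.0014  0.0004 -0.2067]
```

```bash
python3 -m inch '[1,-0.19,0,0,0,-0.08,1,-0.19,0,0,0,-0.16,1,-0.19,0,0,0,-0.207,1,-0.19,0,0,0,-0.207]' >/dev/null
python3 -m inch '[0.5,0,0,0,0,0,1,0,0,0,0,0,1,0,0,0,0,0]' >/dev/null
python3 -m inch '[0.5,0,0,0,0,0,1,0,0,0,0,0,1,0,0,0,0,0,1,0,0,0,0,0,1,0,0,0,0,0,1,0,0,0,0,0]' >/dev/null
python3 togo.py .5617 .1595 .19 .014
```

```text
t6.45 pos [0.5371 0.1492 0.2279] yaw 0.0120 tilt 0.002 F [-0.5  0.  -1. ] Mz 0.02 w 0.0096 g 40 q6 0.06
shift units now-axes [0.126 0.31  0.473] target-axes [0.125 0.31  0.473] rotvec units [-0.001   0.0005 -0.0013]
```

```bash
python3 -m inch '[0.12,0.31,0.56,0,0,0,0.12,0.31,0.56,0,0,0,0.12,0.31,0.56,0,0,0,0.12,0.31,0.56,0,0,0,0.12,0.31,0.56,0,0,0,0.12,0.31,0.56,0,0,0]' >/dev/null
python3 togo.py .5617 .1595 .105 .014
python3 - <<'E'
from rig import *
import cv2,numpy as np
a=camera("side");b=camera("top")
cv2.imwrite("pics/side1.png",a[:,:,::-1]);cv2.imwrite("pics/top1.png",b[:,:,::-1])
cv2.imwrite("pics/g2.png",np.hstack([cv2.resize(x,(390,390),interpolation=2) for x in(a[170:270,250:350],b[150:250,215:315])])[:,:,::-1])
E
```

```text
t6.95 pos [0.562  0.1603 0.185 ] yaw 0.0137 tilt 0.001 F [ 0.5  0.1 -0.8] Mz -0.01 w 0.0096 g 40 q6 0.07
shift units now-axes [-0.01  -0.005  1.   ] target-axes [-0.01  -0.003  1.   ] rotvec units [ 0.0009  0.     -0.0002]
```

View pics/g2.png

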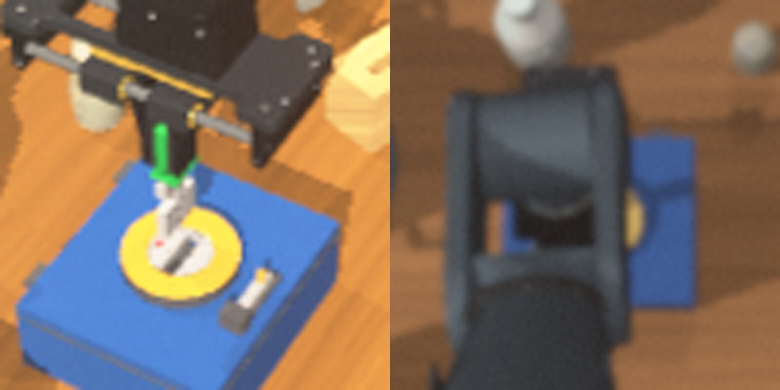

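The green key hangs above the lock at crop (178,230). Next I'll overlay the predicted blade to get the key's offset along its width.

```bash
python3 - <<'E'
from fit import *
im=cv2.imread("pics/side1.png"); l,t,r,b=275,195,325,245;S=12
s=cv2.resize(im[t:b,l:r],None,fx=S,fy=S,interpolation=2)
w=.014;tcp=np.array([.562,.1603]);h=.185-.003
def dr(P,c): cv2.polylines(s,[np.round((proj("side",P)-[l,t]+.5)*S-.5).astype(int)],True,c,1)
ex=np.array([np.cos(w),np.sin(w)]);ey=np.array([-np.sin(w),np.cos(w)])
for d,c in((-.004,(255,0,255)),(0,(0,255,0))):
    o=tcp+ey*d
    dr([[*(o+ey*a),h+z] for a,z in((-.018,-.03),(.018,-.03),(.018,-.078),(.015,-.082),(-.015,-.082),(-.018,-.078))],c)
    dr([[*(o+ey*a+ex*e),h-.026] for a,e in((-.015,-.01),(.015,-.01),(.015,.01),(-.015,.01))],c)
k=np.array([.5617,.1555])
dr([[*(k+ey*a+ex*e),.072] for a,e in((-.02075,-.00525),(.02075,-.00525),(.02075,.00525),(-.02075,.00525))],(255,255,0))
cv2.imwrite("pics/o3.png",s)
E
```

```text
(no output)
```

View pics/o3.png

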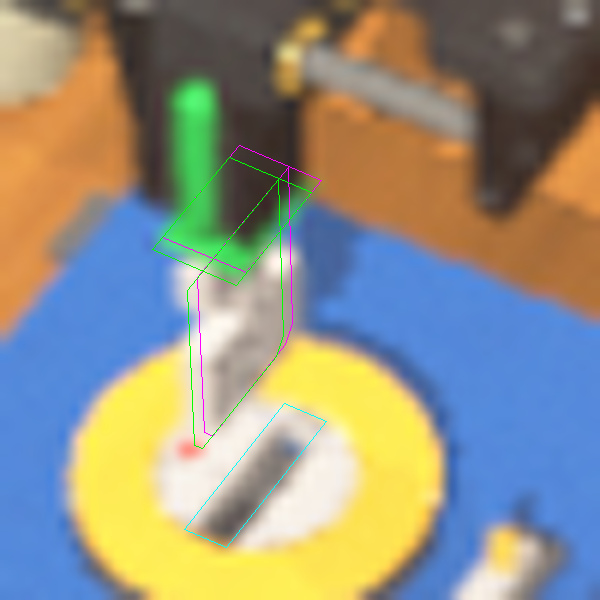

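```bash
python3 -m inch '[-0.035,0,0,0,0,0,-0.035,0,0.25,0,0,0,-0.035,0,0.25,0,0,0,-0.035,0,0.33,0,0,0,-0.035,0,0.41,0,0,0,-0.035,0,0.41,0,0,0]' >/dev/null
python3 togo.py .5617 .1575 .105 .014
python3 -m inch '[0,0,0.05,0,0,0,0,0,0.1,0,0,0,0,0,0.15,0,0,0,0,0,0.15,0,0,0]' >/dev/null
python3 togo.py .5617 .1575 .105 .014
```

```text
t7.55 pos [0.5614 0.1584 0.1536] yaw 0.0150 tilt 0.001 F [-4.4  1.2 12.2] Mz 0.05 w 0.0100 g 40 q6 0.07
shift units now-axes [-0.011  0.004  0.608] target-axes [-0.011  0.004  0.608] rotvec units [-0.0005 -0.0002  0.0007]
t7.88 pos [0.561  0.159  0.1386] yaw 0.0137 tilt 0.003 F [-3.1  4.7  2. ] Mz -0.09 w 0.0096 g 40 q6 0.07
shift units now-axes [-0.02   0.009  0.42 ] target-axes [-0.019  0.009  0.42 ] rotvec units [-0.0012 -0.0012 -0.0002]
```

```bash
python3 -m inch '[0.012,-0.008,0.1,0,0,0,0.012,-0.008,0.2,0,0,0,0.012,-0.008,0.3,0,0,0,0.012,-0.008,0.36,0,0,0,0.012,-0.008,0.36,0,0,0]' >/dev/null
python3 togo.py .5617 .1575 .105 .014
python3 -m inch '[0,0,0.05,0,0,0,0,0,0.08,0,0,0,0,0,0.08,0,0,0,0,0,0.08,0,0,0]' >/dev/null
python3 togo.py .5617 .1575 .105 .014
```

```text
t8.30 pos [0.5608 0.1592 0.1084] yaw 0.0139 tilt 0.002 F [-1.3  3.6 -4.3] Mz 0.02 w 0.0100 g 40 q6 0.07
shift units now-axes [-0.021  0.011  0.042] target-axes [-0.021  0.011  0.042] rotvec units [-0.0012 -0.0003 -0.    ]
t8.63 pos [0.5608 0.1592 0.1066] yaw 0.0143 tilt 0.000 F [-8.3  3.1 19.6] Mz -0.07 w 0.0098 g 40 q6 0.07
shift units now-axes [-0.022  0.011  0.02 ] target-axes [-0.022  0.011  0.02 ] rotvec units [-0.0002 -0.0002  0.0002]
```

```bash
python3 -m inch '[0,0,-0.02,0,0,-0.05,0,0,-0.02,0,0,-0.1,0,0,-0.02,0,0,-0.15,0,0,-0.02,0,0,-0.2,0,0,-0.02,0,0,-0.2]' - 50 >/dev/null
python3 togo.py .5617 .1575 .105 .014
```

```text
t9.05 pos [0.5593 0.1593 0.1067] yaw 0.3264 tilt 0.005 F [-7.4  2.9 13.6] Mz -1.03 w 0.0104 g 52 q6 -0.24
shift units now-axes [-0.031  0.022  0.021] target-axes [-0.023  0.03   0.021] rotvec units [-0.0028 -0.0013  0.1989]
```

```bash
python3 -m inch '[0,0,0,0,0,0.07,0,0,0,0,0,0.14,0,0,0,0,0,0.21,0,0,0,0,0,0.27,0,0,0,0,0,0.27]' >/dev/null
python3 togo.py .5617 .1575 .105 .014
python3 -m inch '[0,0,0,0,0,-0.07,0,0,0,0,0,-0.07,0,0,-0.05,0,0,-0.07,0,0,-0.15,0,0,-0.07,0,0,-0.3,0,0,-0.07,0,0,-0.3,0,0,-0.07]' >/dev/null
python3 togo.py .5617 .1575 .18 .014
```

```text
t9.47 pos [0.56   0.1595 0.1067] yaw -0.0982 tilt 0.003 F [-7.4  4.5 12.4] Mz 0.04 w 0.0094 g 50 q6 0.18
shift units now-axes [-0.022  0.024  0.021] target-axes [-0.025  0.021  0.021] rotvec units [-0.0016 -0.0002 -0.0714]
t9.97 pos [0.5609 0.1592 0.1307] yaw 0.0145 tilt 0.001 F [-5.1  4.1  3.7] Mz -0.04 w 0.0099 g 50 q6 0.07
shift units now-axes [-0.021  0.01  -0.617] target-axes [-0.021  0.01  -0.617] rotvec units [-0.0007 -0.0002  0.0003]
```

```bash
python3 -m inch '[0,0,-0.4,0,0,0,0,0,-0.8,0,0,0,0,0,-1,0,0,0,0,0,-1,0,0,0]' >/dev/null
python3 -m inch '[-1,-0.3,-0.2,0,0,0.08,-1,-0.3,-0.2,0,0,0.16,-1,-0.3,-0.2,0,0,0.207,-1,-0.3,-0.2,0,0,0.207]' >/dev/null
python3 togo.py .5341 -.0932 .223 -.311
```

```text
t10.63 pos [0.5386 0.0757 0.2252] yaw -0.3155 tilt 0.002 F [ 0.  -0.2 -1.3] Mz 0.04 w 0.0098 g 50 q6 0.25
shift units now-axes [-2.025  0.601  0.032] target-axes [-2.028  0.592  0.028] rotvec units [ 0.001   0.0009 -0.0029]
```

```bash
python3 -m inch '[-1,0.3,0,0,0,0,-1,0.3,0,0,0,0,-1,0.3,0,0,0,0]' >/dev/null
python3 -m inch '[-1,0.29,0.2,0,0,0,-1,0.29,0.2,0,0,0,-1,0.29,0.4,0,0,0,-1,0.29,0.6,0,0,0,-1,0.29,0.6,0,0,0,-1,0.29,0.6,0,0,0,-1,0.29,0.6,0,0,0]' >/dev/null
python3 togo.py .5341 -.0932 .091 -.311
```

```text
t11.47 pos [ 0.535  -0.0877  0.1774] yaw -0.3087 tilt 0.001 F [-0.   0.5 -0.4] Mz -0.01 w 0.0101 g 50 q6 -0.06
shift units now-axes [-0.069  0.01   1.081] target-axes [-0.069  0.01   1.081] rotvec units [0.0003 0.0002 0.0014]
```

```bash
python3 -m inch '[-0.07,0.01,0.1,0,0,0,-0.07,0.01,0.2,0,0,0,-0.07,0.01,0.35,0,0,0,-0.07,0.01,0.45,0,0,0,-0.07,0.01,0.55,0,0,0,-0.07,0.01,0.55,0,0,0]' >/dev/null
python3 togo.py .5341 -.0932 .091 -.311
python3 -m inch '[0,0,0.1,0,0,0,0,0,0.1,0,0,0]' >/dev/null
python3 togo.py .5341 -.0932 .091 -.311
```

```text
t11.97 pos [ 0.5333 -0.0936  0.1319] yaw -0.3106 tilt 0.001 F [ 1.  -0.2 -0.2] Mz 0.01 w 0.0094 g 50 q6 -0.07
shift units now-axes [0.008 0.008 0.511] target-axes [0.008 0.007 0.511] rotvec units [-0.0006 -0.0001  0.0002]
t12.13 pos [ 0.5333 -0.0937  0.1244] yaw -0.3106 tilt 0.001 F [ 0.7 -0.1 -2. ] Mz 0.00 w 0.0096 g 50 q6 -0.07
shift units now-axes [0.009 0.008 0.417] target-axes [0.009 0.008 0.417] rotvec units [-0.0005  0.      0.0002]
```

```bash
python3 -m inch '[0,0,0.15,0,0,0,0,0,0.3,0,0,0,0,0,0.38,0,0,0,0,0,0.38,0,0,0]' >/dev/null
python3 togo.py .5341 -.0932 .0937 -.311
python3 -m inch '[0,0,0,0,0,0,0,0,0,0,0,0,0,0,0,0,0,0,0,0,0,0,0,0]' 40 50 >/dev/null
python3 togo.py .5165 -.148 .125 -.311
python3 -m inch '[0,0,-0.4,0,0,0,0,0,-0.8,0,0,0,-0.36,0,-0.8,0,0,0,-0.72,0,-0.8,0,0,0,-0.72,0,-0.8,0,0,0,-0.72,0,-0.8,0,0,0]' >/dev/null
python3 togo.py .5165 -.148 .091 -.311
```

```text
t12.47 pos [ 0.5333 -0.0937  0.094 ] yaw -0.3109 tilt 0.001 F [ 0.2  0.2 -0.3] Mz -0.03 w 0.0098 g 50 q6 -0.07
shift units now-axes [0.009 0.008 0.004] target-axes [0.009 0.008 0.004] rotvec units [-0.0007 -0.0001  0.0001]
t12.80 pos [ 0.5337 -0.0938  0.0956] yaw -0.3107 tilt 0.001 F [ 0.5 -0.  -0.3] Mz 0.02 w 0.0286 g 0 q6 -0.07
shift units now-axes [-0.711  0.003 -0.368] target-axes [-0.711  0.003 -0.368] rotvec units [0.0005 0.     0.0002]
t13.30 pos [ 0.5157 -0.1498  0.1596] yaw -0.3135 tilt 0.001 F [ 0.   0.8 -0.6] Mz 0.01 w 0.0402 g 0 q6 -0.18
shift units now-axes [0.024 0.002 0.857] target-axes [0.024 0.003 0.857] rotvec units [ 0.0006  0.     -0.0016]
```

```bash
python3 -m inch '[0.02,0,0.3,0,0,0,0.02,0,0.6,0,0,0,0.02,0,0.82,0,0,0,0.02,0,0.82,0,0,0]' >/dev/null
python3 togo.py .5165 -.148 .094 -.311
python3 -m inch '[0,0,0,0,0,0,0,0,0,0,0,0,0,0,0,0,0,0,0,0,0,0,0,0,0,0,0,0,0,0,0,0,0,0,0,0]' 5 50 >/dev/null
python3 togo.py .5165 -.148 .094 -.311
python3 -m inch '[0,0,-0.3,0,0,0,0,0,-0.7,0,0,0,0,0,-1,0,0,0,0,0,-1,0,0,0]' >/dev/null
python3 -m inch '[0,0,-0.4,0,0,0,0,0,-0.64,0,0,0,0,0,-0.64,0,0,0]' >/dev/null
python3 togo.py .5605 .159 .185 .014
```

```text
t13.63 pos [ 0.5141 -0.145   0.0903] yaw -0.3101 tilt 0.008 F [-0.5 -0.1 -0.5] Mz 0.01 w 0.0398 g 0 q6 -0.17
shift units now-axes [-0.027  0.04  -0.046] target-axes [-0.027  0.04  -0.046] rotvec units [-0.0048 -0.001   0.0005]
t14.13 pos [ 0.5169 -0.1473  0.0941] yaw -0.3108 tilt 0.002 F [ 1.  -0.6  0.2] Mz -0.06 w 0.0095 g 50 q6 -0.17
shift units now-axes [-0.01  -0.002  0.002] target-axes [-0.01  -0.002  0.002] rotvec units [0.0012 0.0002 0.0001]
t14.72 pos [ 0.5183 -0.148   0.2279] yaw -0.3107 tilt 0.008 F [ 0.4 -0.4 -0.3] Mz -0.02 w 0.0098 g 50 q6 -0.17
shift units now-axes [ 3.816 -0.675  0.526] target-axes [3.83  0.581 0.536] rotvec units [ 0.0046  0.0016 -0.2067]
```

```bash
python3 -m inch '[1,-0.18,0,0,0,-0.08,1,-0.18,0,0,0,-0.16,1,-0.18,0,0,0,-0.207,1,-0.18,0,0,0,-0.207]' >/dev/null
python3 -m inch '[0.5,0.15,0,0,0,0,1,0.25,0,0,0,0,1,0.25,0,0,0,0]' >/dev/null
python3 -m inch '[0.5,0.15,0,0,0,0,1,0.25,0,0,0,0,1,0.25,0,0,0,0]' >/dev/null
python3 -m inch '[0.75,0,0,0,0,0,0.75,0,0.2,0,0,0,0.75,0,0.4,0,0,0,0.75,0,0.4,0,0,0,0.75,0,0.4,0,0,0]' >/dev/null
python3 togo.py .5605 .1565 .185 .014
```

```text
t15.97 pos [0.563 0.153 0.191] yaw 0.0129 tilt 0.004 F [ 0.8  0.3 -0.9] Mz -0.08 w 0.0100 g 50 q6 0.06
shift units now-axes [ 0.044 -0.031  0.075] target-axes [ 0.044 -0.031  0.075] rotvec units [-0.0024  0.0005 -0.0007]
```

```bash
python3 -m inch '[0.044,-0.03,0.07,0,0,0,0.044,-0.03,0.07,0,0,0,0.044,-0.03,0.07,0,0,0,0.044,-0.03,0.07,0,0,0]' >/dev/null
python3 togo.py .5605 .1565 .106 .014
python3 -m inch '[0,0,0.2,0,0,0,0,0,0.33,0,0,0,0,0,0.4,0,0,0,0,0,0.46,0,0,0,0,0,0.46,0,0,0]' >/dev/null
python3 togo.py .5605 .1565 .106 .014
```

```text
t16.30 pos [0.5619 0.157  0.1875] yaw 0.0135 tilt 0.001 F [-0.9 -0.1 -1. ] Mz 0.02 w 0.0094 g 50 q6 0.07
shift units now-axes [-0.007 -0.019  1.019] target-axes [-0.007 -0.018  1.019] rotvec units [ 0.0007  0.     -0.0003]
t16.72 pos [0.5614 0.1576 0.1542] yaw 0.0141 tilt 0.001 F [-3.2  0.1  0.7] Mz -0.06 w 0.0098 g 50 q6 0.07
shift units now-axes [-0.014 -0.012  0.603] target-axes [-0.014 -0.012  0.603] rotvec units [ 0.0004 -0.0001  0.0001]
```

```bash
python3 -m inch '[0,-0.012,0.1,0,0,0,0,-0.012,0.25,0,0,0,0,-0.012,0.4,0,0,0,0,-0.012,0.52,0,0,0,0,-0.012,0.57,0,0,0,0,-0.012,0.57,0,0,0]' >/dev/null
python3 togo.py .5605 .1565 .106 .014
python3 -m inch '[0,0,0.05,0,0,0,0,0,0.09,0,0,0,0,0,0.09,0,0,0,0,0,0.09,0,0,0]' >/dev/null
python3 togo.py .5605 .1565 .106 .014
```

```text
t17.22 pos [0.5603 0.1574 0.1075] yaw 0.0147 tilt 0.001 F [-6.5 -1.  22.1] Mz -0.00 w 0.0096 g 50 q6 0.07
shift units now-axes [-0.011  0.003  0.019] target-axes [-0.011  0.003  0.019] rotvec units [-0.0004  0.0003  0.0004]
t17.55 pos [0.5604 0.1576 0.1068] yaw 0.0153 tilt 0.002 F [-15.9  -2.7  60. ] Mz -0.01 w 0.0096 g 50 q6 0.07
shift units now-axes [-0.013  0.001  0.01 ] target-axes [-0.013  0.001  0.01 ] rotvec units [0.0013 0.0004 0.0009]
```

```bash
python3 -m inch '[0,-0.01,-0.1,0,0,-0.05,0,-0.01,-0.1,0,0,-0.1,0,-0.01,-0.1,0,0,-0.15,0,-0.01,-0.1,0,0,-0.2,0,-0.01,-0.1,0,0,-0.2]' >/dev/null
python3 togo.py .5617 .1575 .105 .014
```

```text
t17.97 pos [0.5588 0.1575 0.1072] yaw 0.3265 tilt 0.002 F [-4.9 -1.1 15.7] Mz -0.89 w 0.0102 g 52 q6 -0.25
shift units now-axes [-0.012  0.035  0.028] target-axes [-0.001  0.036  0.028] rotvec units [-0.0011 -0.0009  0.199 ]
```

```bash
python3 -m inch '[0,0,0,0,0,-0.03,0,0,0,0,0,-0.06,0,0,0,0,0,-0.06]' >/dev/null
python3 togo.py .5617 .1575 .105 .014
```

```text
t18.22 pos [0.5588 0.1575 0.1072] yaw 0.4173 tilt 0.003 F [-4.5 -1.5 16. ] Mz -1.39 w 0.0115 g 58 q6 -0.34
shift units now-axes [-0.015  0.033  0.028] target-axes [-0.001  0.037  0.028] rotvec units [-0.0011 -0.0014  0.2567]
```

```bash
python3 -m inch '[0,0,0,0,0,0.07,0,0,0,0,0,0.14,0,0,0,0,0,0.21,0,0,0,0,0,0.27,0,0,0,0,0,0.33,0,0,0,0,0,0.33]' >/dev/null
python3 togo.py .5617 .1575 .105 .014
python3 -m inch '[0,0.01,0,0,0,-0.07,0,0.01,-0.05,0,0,-0.07,0,0.01,-0.15,0,0,-0.07,0,0.01,-0.4,0,0,-0.07,0,0.01,-0.8,0,0,-0.07,0,0.01,-0.8,0,0,-0.07]' >/dev/null
python3 -m inch '[0,0,-0.3,0,0,0,0,0,-0.7,0,0,0,0,0,-0.7,0,0,0]' >/dev/null
python3 togo.py .5165 -.148 .225 -.311
```

```text
t18.72 pos [0.5594 0.1577 0.1072] yaw -0.0979 tilt 0.000 F [-4.5 -0.8 14.5] Mz 0.10 w 0.0099 g 50 q6 0.18
shift units now-axes [0.001 0.028 0.028] target-axes [-0.003  0.028  0.028] rotvec units [-0.0002 -0.     -0.0712]
t19.47 pos [0.5642 0.1578 0.2306] yaw 0.0133 tilt 0.011 F [1.2 0.3 0.2] Mz 0.06 w 0.0100 g 50 q6 0.07
shift units now-axes [-3.815 -0.647  0.06 ] target-axes [-3.822  0.602  0.07 ] rotvec units [ 0.007  -0.0017  0.2064]
```

```bash
python3 -m inch '[-1,-0.2,0,0,0,0.08,-1,-0.2,0,0,0,0.16,-1,-0.2,0,0,0,0.207,-1,-0.2,0,0,0,0.207]' >/dev/null
python3 -m inch '[-1,0.2,0,0,0,0,-1,0.2,0,0,0,0,-1,0.2,0,0,0,0]' >/dev/null
python3 -m inch '[-1,0.2,0,0,0,0,-1,0.2,0,0,0,0,-1,0.2,0,0,0,0,-1,0.2,0,0,0,0]' >/dev/null
python3 togo.py .5167 -.1475 .175 -.311
```

```text
t20.38 pos [ 0.5276 -0.086   0.2249] yaw -0.3130 tilt 0.001 F [-0.6 -0.2 -0.8] Mz 0.04 w 0.0095 g 50 q6 -0.06
shift units now-axes [-0.773  0.107  0.624] target-axes [-0.773  0.105  0.624] rotvec units [ 0.     -0.0003 -0.0013]
```

```bash
python3 -m inch '[-0.77,0.105,0.1,0,0,0,-0.77,0.105,0.3,0,0,0,-0.77,0.105,0.6,0,0,0,-0.77,0.105,0.6,0,0,0,-0.77,0.105,0.6,0,0,0,-0.77,0.105,0.6,0,0,0]' >/dev/null
python3 togo.py .5167 -.1475 .094 -.311
```

```text
t20.88 pos [ 0.517  -0.1446  0.1778] yaw -0.3085 tilt 0.000 F [-0.8  0.5 -0.6] Mz 0.04 w 0.0094 g 50 q6 -0.17
shift units now-axes [-0.036  0.007  1.047] target-axes [-0.035  0.007  1.047] rotvec units [ 0.0001 -0.0003  0.0016]
```

```bash
python3 -m inch '[-0.03,0.006,0.1,0,0,0,-0.03,0.006,0.2,0,0,0,-0.03,0.006,0.35,0,0,0,-0.03,0.006,0.5,0,0,0,-0.03,0.006,0.6,0,0,0,-0.03,0.006,0.6,0,0,0]' >/dev/null
python3 togo.py .5167 -.1475 .094 -.311
python3 -m inch '[0,0,0.1,0,0,0,0,0,0.1,0,0,0]' >/dev/null
python3 togo.py .5167 -.1475 .094 -.311
```

```text
t21.38 pos [ 0.5158 -0.1481  0.1279] yaw -0.3103 tilt 0.002 F [ 0.2 -0.2 -0.5] Mz -0.03 w 0.0096 g 50 q6 -0.18
shift units now-axes [0.01  0.01  0.424] target-axes [0.01  0.009 0.424] rotvec units [-0.0011 -0.0002  0.0004]
t21.55 pos [ 0.5157 -0.1483  0.1206] yaw -0.3106 tilt 0.001 F [-0.6 -0.9 -1.6] Mz 0.02 w 0.0099 g 50 q6 -0.18
shift units now-axes [0.013 0.009 0.332] target-axes [0.013 0.009 0.332] rotvec units [-0.0009 -0.0002  0.0003]
```

```bash
python3 -m inch '[0,0,0.15,0,0,0,0,0,0.28,0,0,0,0,0,0.33,0,0,0,0,0,0.33,0,0,0]' >/dev/null
python3 togo.py .5167 -.1475 .094 -.311
python3 -m inch '[0,0,0,0,0,0,0,0,0,0,0,0,0,0,0,0,0,0,0,0,0,0,0,0]' 40 50 >/dev/null
python3 -m inch '[0,0,-0.4,0,0,0,0,0,-0.8,0,0,0,-0.36,0,-0.8,0,0,0,-0.68,0,-0.8,0,0,0,-0.68,0,-0.8,0,0,0,-0.68,0,-0.8,0,0,0,-0.68,0,-0.8,0,0,0]' >/dev/null
python3 togo.py .4997 -.2004 .094 -.311
```

```text
t21.88 pos [ 0.5157 -0.1484  0.094 ] yaw -0.3109 tilt 0.002 F [ 0.7  0.2 -0.5] Mz -0.01 w 0.0097 g 50 q6 -0.18
shift units now-axes [0.014 0.009 0.   ] target-axes [0.014 0.009 0.   ] rotvec units [-0.0011 -0.0002  0.0001]
t22.80 pos [ 0.4992 -0.1999  0.1589] yaw -0.3115 tilt 0.001 F [-0.1  0.4 -0.1] Mz 0.02 w 0.0402 g 0 q6 -0.28
shift units now-axes [-0.005  0.009  0.812] target-axes [-0.004  0.008  0.812] rotvec units [-0.0004 -0.0004 -0.0003]
```

```bash
python3 -m inch '[0,0,0.3,0,0,0,0,0,0.6,0,0,0,0,0,0.81,0,0,0,0,0,0.81,0,0,0,0,0,0.81,0,0,0]' >/dev/null
python3 -m inch '[0,0,0,0,0,0,0,0,0,0,0,0,0,0,0,0,0,0,0,0,0,0,0,0,0,0,0,0,0,0,0,0,0,0,0,0]' 5 50 >/dev/null
python3 togo.py .4997 -.2004 .094 -.311
python3 -m inch '[0,0,-0.3,0,0,0,0,0,-0.7,0,0,0,0,0,-1,0,0,0,0,0,-1,0,0,0]' >/dev/null
python3 -m inch '[0,0,-0.4,0,0,0,0,0,-0.64,0,0,0,0,0,-0.64,0,0,0]' >/dev/null
python3 -m inch '[1,-0.18,0,0,0,-0.08,1,-0.18,0,0,0,-0.16,1,-0.18,0,0,0,-0.207,1,-0.18,0,0,0,-0.207]' >/dev/null
python3 -m inch '[0.5,0.15,0,0,0,0,1,0.25,0,0,0,0,1,0.25,0,0,0,0]' >/dev/null
python3 -m inch '[0.5,0.15,0,0,0,0,1,0.25,0,0,0,0,1,0.25,0,0,0,0]' >/dev/null
python3 togo.py .5605 .1565 .185 .014
```

```text
t23.72 pos [ 0.4998 -0.2006  0.0946] yaw -0.3109 tilt 0.001 F [-0.1  0.2  0.9] Mz 0.00 w 0.0099 g 50 q6 -0.28
shift units now-axes [ 0.002 -0.002  0.008] target-axes [ 0.002 -0.002  0.008] rotvec units [0.0007 0.0002 0.0001]
t25.13 pos [0.5484 0.0457 0.2243] yaw 0.0161 tilt 0.003 F [-0.1 -1.2 -0.7] Mz -0.00 w 0.0098 g 50 q6 -0.14
shift units now-axes [1.381 0.173 0.496] target-axes [1.383 0.17  0.491] rotvec units [-0.0001 -0.0022  0.0013]
```

```bash
python3 -m inch '[0.69,0.085,0,0,0,0,0.69,0.085,0,0,0,0,0.69,0.085,0,0,0,0]' >/dev/null
python3 -m inch '[0.69,0.085,0.1,0,0,0,0.69,0.085,0.3,0,0,0,0.69,0.085,0.4,0,0,0,0.69,0.085,0.4,0,0,0,0.69,0.085,0.4,0,0,0,0.69,0.085,0.4,0,0,0,0.69,0.085,0.4,0,0,0,0.69,0.085,0.4,0,0,0]' >/dev/null
python3 togo.py .5603 .1565 .106 .014
```

```text
t26.05 pos [0.5605 0.1504 0.1941] yaw 0.0129 tilt 0.001 F [ 0.2  0.1 -0.3] Mz 0.00 w 0.0094 g 50 q6 0.06
shift units now-axes [ 0.076 -0.003  1.101] target-axes [ 7.600e-02 -1.000e-03  1.101e+00] rotvec units [ 0.0009  0.0001 -0.0007]
```

```bash
python3 -m inch '[0.073,0,0.1,0,0,0,0.073,0,0.2,0,0,0,0.073,0,0.2,0,0,0,0.073,0,0.35,0,0,0,0.073,0,0.45,0,0,0,0.073,0,0.55,0,0,0,0.073,0,0.55,0,0,0]' >/dev/null
python3 togo.py .5603 .1565 .106 .014
python3 -m inch '[0,0,0.08,0,0,0,0,0,0.08,0,0,0]' >/dev/null
python3 togo.py .5603 .1565 .106 .014
```

```text
t26.63 pos [0.5585 0.1571 0.1473] yaw 0.0145 tilt 0.004 F [-0.2 -0.1 -1.5] Mz 0.01 w 0.0098 g 50 q6 0.07
shift units now-axes [-0.008  0.025  0.516] target-axes [-0.008  0.023  0.517] rotvec units [-0.0027  0.0002  0.0003]
t26.80 pos [0.5594 0.1572 0.142 ] yaw 0.0144 tilt 0.001 F [-0.8  0.1 -1. ] Mz -0.03 w 0.0099 g 50 q6 0.07
shift units now-axes [-0.008  0.011  0.45 ] target-axes [-0.009  0.011  0.45 ] rotvec units [-0.0009  0.0001  0.0003]
```

In the slot with almost no side force. I'll push it home.

```bash
python3 -m inch '[0,0,0.1,0,0,0,0,0,0.2,0,0,0,0,0,0.3,0,0,0,0,0,0.4,0,0,0,0,0,0.44,0,0,0,0,0,0.44,0,0,0]' >/dev/null
python3 togo.py .5603 .1565 .106 .014
python3 -m inch '[0,0,0.03,0,0,0,0,0,0.03,0,0,0,0,0,0.03,0,0,0]' >/dev/null
python3 togo.py .5603 .1565 .106 .014
```

```text
t27.30 pos [0.5597 0.1572 0.1086] yaw 0.0146 tilt 0.001 F [-2.8 -0.8  8.8] Mz 0.02 w 0.0098 g 50 q6 0.07
shift units now-axes [-0.008  0.007  0.032] target-axes [-0.008  0.007  0.032] rotvec units [-0.0004  0.0001  0.0004]
t27.55 pos [0.5598 0.1572 0.1084] yaw 0.0147 tilt 0.001 F [-6.4 -1.5 21.7] Mz -0.03 w 0.0098 g 50 q6 0.07
shift units now-axes [-0.009  0.007  0.03 ] target-axes [-0.009  0.007  0.03 ] rotvec units [0.0004 0.0002 0.0005]
```

```bash
python3 -m inch '[0,0,-0.01,0,0,-0.05,0,0,-0.01,0,0,-0.1,0,0,-0.01,0,0,-0.15,0,0,-0.01,0,0,-0.2,0,0,-0.01,0,0,-0.2]' >/dev/null
python3 togo.py .5598 .1572 .1084 1.31
```

```text
t27.97 pos [0.5596 0.1574 0.1085] yaw 0.3314 tilt 0.000 F [-4.8  0.3 16.6] Mz 0.06 w 0.0095 g 50 q6 -0.25
shift units now-axes [-0.003  0.001  0.001] target-axes [-0.003 -0.002  0.001] rotvec units [ 2.00e-04  1.00e-04 -6.23e-01]
```

```bash
python3 -m inch '[0,0,0,0,0,-0.08,0,0,0,0,0,-0.16,0,0,0,0,0,-0.24,0,0,0,0,0,-0.32,0,0,0,0,0,-0.4,0,0,0,0,0,-0.4]' >/dev/null
python3 togo.py .5598 .1572 .1084 1.35
python3 -m inch '[0,0,0,0,0,-0.08,0,0,0,0,0,-0.16,0,0,0,0,0,-0.22,0,0,0,0,0,-0.22]' >/dev/null
python3 togo.py .5598 .1572 .1084 1.35
```

```text
t28.47 pos [0.559  0.1576 0.1085] yaw 0.9614 tilt 0.001 F [-6.3 -0.5 17.3] Mz 0.04 w 0.0096 g 50 q6 -0.88
shift units now-axes [-0.011  0.002  0.001] target-axes [-0.011 -0.002  0.001] rotvec units [-1.000e-04 -8.000e-04 -2.474e-01]
t28.80 pos [0.5587 0.1569 0.1085] yaw 1.3061 tilt 0.002 F [-6.4 -1.3 18.5] Mz 0.00 w 0.0097 g 50 q6 -1.22
shift units now-axes [-0.012  0.008  0.001] target-axes [-0.013  0.007  0.001] rotvec units [-0.0009 -0.0011 -0.0279]
```

```bash
python3 -m inch '[0,0,0,0,0,-0.04,0,0,0,0,0,-0.08,0,0,0,0,0,-0.08]' >/dev/null
python3 togo.py
python3 - <<'E'
from rig import *
import cv2
a=camera("side");cv2.imwrite("pics/s3.png",cv2.resize(a[140:300,240:420],None,fx=3.5,fy=3.5,interpolation=2)[:,:,::-1])
E
```

```text
t29.05 pos [0.5587 0.1565 0.1085] yaw 1.4261 tilt 0.002 F [-6.1 -3.6 18.8] Mz -1.04 w 0.0103 g 50 q6 -1.35
```

View pics/s3.png

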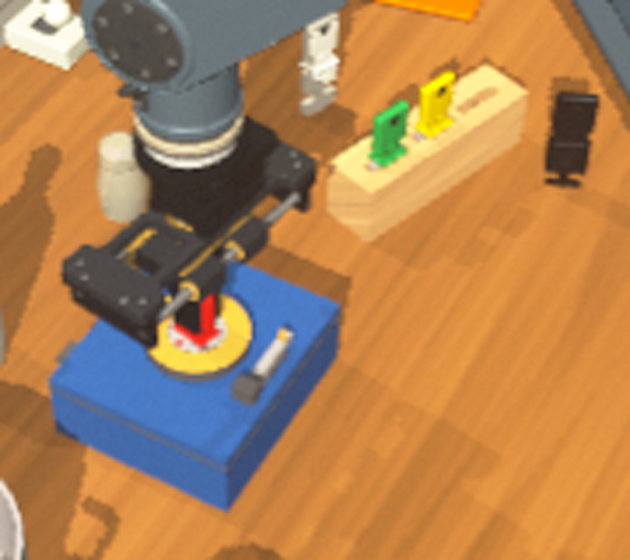

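The stop is reached, with moment about 1 N m. The green key at (390,135) and the yellow at (437,105) stand in the rack, and the red key is in the lock. I'll relax the grip, release and withdraw.

```bash
python3 -m inch '[0,0,-0.02,0,0,0.06,0,0,-0.02,0,0,0.06,0,0,-0.02,0,0,0.06]' >/dev/null
python3 togo.py
python3 -m inch '[0,0,0,0,0,0,0,0,0,0,0,0,0,0,0,0,0,0,0,0,0,0,0,0,0,0,0,0,0,0,0,0,0,0,0,0]' 40 >/dev/null
python3 togo.py
python3 -m inch '[0,0,-0.1,0,0,0,0,0,-0.3,0,0,0,0,0,-0.6,0,0,0,0,0,-1,0,0,0,0,0,-1,0,0,0,0,0,-1,0,0,0]' >/dev/null
python3 -m inch '[-1,0,-0.5,0,0,0,-1,0,-0.5,0,0,0,-1,0,-0.5,0,0,0,-1,0,-0.5,0,0,0]' >/dev/null
python3 -m inch '[1,0,-0.5,0,0,0,1,0,-0.5,0,0,0,1,0,-0.5,0,0,0,1,0,-0.5,0,0,0]' >/dev/null
python3 togo.py
python3 - <<'E'
from rig import *
import cv2
a=camera("side");cv2.imwrite("pics/s4.png",cv2.resize(a[140:300,240:420],None,fx=3.5,fy=3.5,interpolation=2)[:,:,::-1])
E
```

```text
t29.35 pos [0.5588 0.1564 0.1086] yaw 1.3349 tilt 0.003 F [-4.4 -3.6 10.1] Mz -0.29 w 0.0095 g 50 q6 -1.25
t29.85 pos [0.5599 0.1573 0.1074] yaw 1.3342 tilt 0.000 F [-0.7  0.4 -1. ] Mz 0.02 w 0.0375 g 0 q6 -1.25
t31.02 pos [0.5561 0.1582 0.2676] yaw 1.3359 tilt 0.003 F [-0.6 -0.3 -0.9] Mz -0.01 w 0.0398 g 0 q6 -1.25
```

View pics/s4.png

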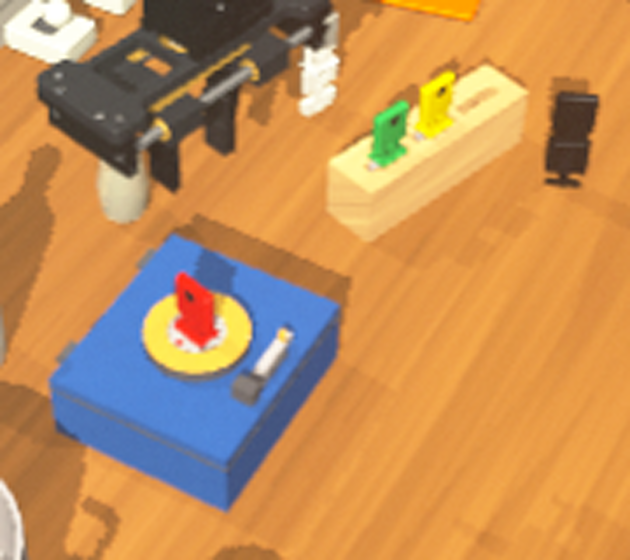

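The red key at (197,312) is upright, home and turned. The other two stand in the rack and the gripper is clear.

```bash
python3 -c "
from rig import hand_in;print(hand_in())"
```

```text
the job is handed in; nothing more can be done
None
```

The red key unlocks the cash box and was left fully home, turned to the stop; green and yellow jammed and stand back in the rack, and the job was handed in at about 31 s (no verdict was returned).

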